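# Take the front pigment tub from the flow rack and stand it on the scale

## Task

Take the front pigment tub (the one against the green stop at the low end) out of the sloped roller lane, letting the two tubs behind it roll forward by themselves, so that the next tub comes to rest at the stop. Set the tub you took down upright on the round plate of the green kitchen scale, with its whole base on the plate (do not drop it), and let go. Leave the other tubs in the lane and the clear box, bottle and jar undisturbed.

Things in the scene. Friction and masses are not known exactly. Their poses are not given: they have to be found in the camera images.
- rack: Sloped roller lane fixed to the table, aluminium rails on wooden feet, green stop plate at its low front end. Origin on the table straight below the front tub's base centre; the lane climbs along the rack's +x at 0.16 rad (at yaw 0 away from the robot); y across the lane, z straight up (frame not tilted). 225 mm long (x -40 to 186 mm), 86 mm wide over its feet, 70 mm over its rails.
- rack_front (a point): Point on the rollers where the base centre of a tub resting against the front stop lies: 50 mm above the table, straight above the rack's origin. The rails stand 12 mm proud of the rollers, 60 mm apart inside; the front stop stands 18 mm proud.
- rack_second (a point): Point on the rollers where the base centre of the second tub in the row lies: 54 mm up the slope from rack_front. The grey rollers (13 mm across, 17 mm apart) turn freely: tubs roll down at about 0.05 m/s once nothing blocks them (1 to 1.5 s).
- tub_front: The tub to take, first in the lane, against the stop. Rigid closed straight-sided round tub, 54 mm across, 72 mm high, white with a pale pink band and a bright pink lid; 0.14 to 0.28 kg. Origin at its base's centre, z along its axis to the lid. In the lane it stands square to the slope: its lid leans 0.16 rad towards the stop (the rack's -x).
- tub_middle: Second tub, the same as tub_front, close behind it; must end at the stop.
- tub_back: Third tub, the same, close behind tub_middle; must end as second in the lane.
- scale: Green kitchen scale fixed to the table, 150 mm (x) by 190 mm (y) by 16 mm high, origin at the centre of its underside; a paler green round plate stands on it, and a small dark display lies at its -y end. It is on the robot's left or right of the rack.
- scale_plate (a point): Centre of the top of the scale's round plate: plate 124 mm across, top 24 mm above the table, 25 mm from the scale's centre towards its +y.
- clear_box: Bystander: empty open clear plastic box 150 x 190 mm, 85 mm high, on the other side of the rack from the scale; origin at the centre of its underside.
- bottle: Bystander: glass bottle with yellow cap, 64 mm across, 170 mm high; origin at the centre of its base.
- jar: Bystander: glass jar with blue lid, 60 mm across, 75 mm high; origin at the centre of its base.

How it is judged:
By the outcome, as a careful person would: the job done as asked, in the order asked, and still so for the second after the job is handed in, with the robot touching nothing.
It also fails if it takes over 35 s, if anything falls off the work surface, if the arm or the gripper's body presses on something with over 40 N, if the wrist force passes 120 N, or if a joint passes its speed limit or range.

## Robot

A 6-joint arm with a two-finger parallel gripper is mounted at the origin on the work surface. World frame = base frame: x ahead of the robot, y to its left, z up, the work surface at z = 0. Lengths are in m, angles in rad, forces in N, time in s.
With the tool pointing down it reaches from about 0.3 to 0.875 m from the base axis. Payload 6.4 kg.
Tool frame: the origin (TCP) lies at the very end of the fingers, on their centre line; the grasp point (between the pads) lies 19 mm behind it; z points along the fingers, y is the line along which they close (so a half turn about z gives the same grasp; the last joint's range is limited). The gripper opens to 85 mm and grips with 20 to 120 N. Pads are 22 mm wide; open, the fingers measure 114 mm over their backs; the gripper's body (76 mm by 85 mm) begins 54 mm behind the grasp point. The pads swing forward as they close: fully open they stand 13 mm farther back than shut.
Start: joints at [-1.453, 0.181, 1.607, -0, 1.354, -0.206], TCP at [0.183, -0.545, 0.231] pointing down, gripper open.
Joint ranges: [-2.99, 2.99], [-0.89, 2.07], [0.3, 2.58], [-1.14, 4.28], [0, 2.63], [-3.12, 3.12]. Speed limits (rad/s): [2.57, 2.57, 3.01, 3.14, 3.14, 3.14].

## Interface

Orientations are given as a unit quaternion [w, x, y, z].
In Python, from bench import ctrl gives the robot as it stands.
- The arm moves only by the tool jog_arm, called after "Emit:" as name(argument=value, ...), one argument or row to a line, values as JSON. Schema: {"type":"object","properties":{"motion":{"type":"array","items":{"type":"array","items":{"type":"number"},"minItems":7,"maxItems":7},"minItems":1,"maxItems":10},"only":{"type":"string"},"quiet":{"type":"boolean"},"lines":{"type":"string"}},"required":["motion"],"additionalProperties":false}. motion is a list of rows, 1 to 10 of them, each of 7 numbers: dx, dy, dz in a scale on which 1.0 is 0.75 m, then a rotation vector rx, ry, rz in shares of pi rad (1.0 is pi rad), then the opening from 0.0 (shut) to 1.0 (fully open); each row is the pose to reach, as a shift and turn from the pose commanded when the call began, along the tool's axes at that moment; what a row does not reach only later rows make up. A row lasts 1/8 s, in which the tool goes at most 0.0625 m and 0.188 rad, less where a joint would pass 70% of its speed; a pose out of reach is approached as far as the arm can. The fingers move at their own pace and stop on an object; the grip force is fixed at half the most. Time passes only in rows, so rows that do not move let the fingers close. The tool returns the time, the measured TCP pose, the force, the opening and the grip force at its end. only (a regular expression) keeps the lines of the reply that match it, lines (a string "A,B") keeps lines A to B, and quiet returns only ok. Input that does not fit is refused with a message, and nothing moves.
- ctrl.get_obs(): the state, without advancing time (a new reading comes with each control period).
- ctrl.camera(name): name is "scene" or "top" or "wrist"; returns the picture (420x560x3 uint8, blue, green, red); there is no depth.
- ctrl.camera_params(name): a dict with "fovy" (degrees; the focal length in pixels is half the picture's height over the tangent of half this angle, whatever the lens; pixels are square), "cx", "cy" (the principal point, pixels), "view" (4x4, takes a point from world to camera coordinates). Camera axes: x right, y up, looking along -z (the intrinsics and any distortion apply to the point x, -y, -z); pixel columns grow to the right and rows downward; lengths in m; the calibration is good to about 2 mm. A picture is of the moment at which its call begins: read the wrist's pose just before it. camera_params takes no time and is no camera call; for the wrist camera it gives the pose at the moment of the call.
- ctrl.hand_in(): hands the job in; it is judged then, once.
The state is a dict: "time_s": time; "q": joint angles; "dq": joint speeds; "joint_efforts": joint torques, N m; "eef_pos": TCP position; "eef_rot": TCP orientation; "wrist_force": force on the tool from outside, world axes, zero at the start; "torque": the same for the moment, N m; "opening": opening from 0.0 (shut) to 1.0 (fully open); "grasp_force": force on a finger pad.
Only numpy, scipy, OpenCV 4.12 (cv2) and the standard library are available. Lean on these libraries where they do the work, as an engineer would, in place of code of your own. Each camera call takes 0.05 s, during which the arm holds its last target. There are 200 camera calls.

## Working session

There is one attempt and no reset: what is moved stays moved. The work goes in short steps, Python scripts to look and compute and a tool call to move; the robot and the scene stay as the last step left them, time stands still between calls to the robot, and variables do not carry over. Pictures are saved under pics/ and viewed, at most 10 in all, crops included, and the job is handed in when it is done.

```bash
ls; mkdir -p pics; python3 - <<'E'
from bench import ctrl
import cv2,numpy as np
for n in("top","scene"):
    p=ctrl.camera_params(n);print(n,{k:(np.round(v,4).tolist() if k=="view" else v) for k,v in p.items()})
    cv2.imwrite(f"pics/{n}0.png",ctrl.camera(n))
o=ctrl.get_obs();print(o["time_s"],o["eef_pos"],o["eef_rot"])
E
```

```text
bench.py
pics
top {'fovy': 55.86531502474256, 'cx': 280.365732625569, 'cy': 204.52994582109375, 'view': [[0.0201, -0.9998, -0.0074, -0.0216], [0.9891, 0.0188, 0.1458, -0.5769], [-0.1456, -0.0103, 0.9893, -1.064], [0.0, 0.0, 0.0, 1.0]]}
scene {'fovy': 44.70518611874221, 'cx': 272.0143234096105, 'cy': 207.42761057568913, 'view': [[-0.617, 0.7867, 0.017, 0.3737], [-0.4455, -0.3671, 0.8165, 0.2026], [0.6487, 0.4963, 0.577, -1.6616], [0.0, 0.0, 0.0, 1.0]]}
0.1 [ 0.182913   -0.54460646  0.23046743] [-8.01388134e-04  9.86921358e-01  1.61200459e-01  4.40679296e-05]
```

View pics/top0.png

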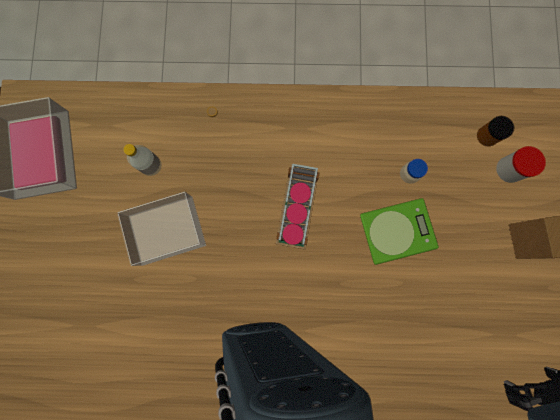

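View pics/scene0.png

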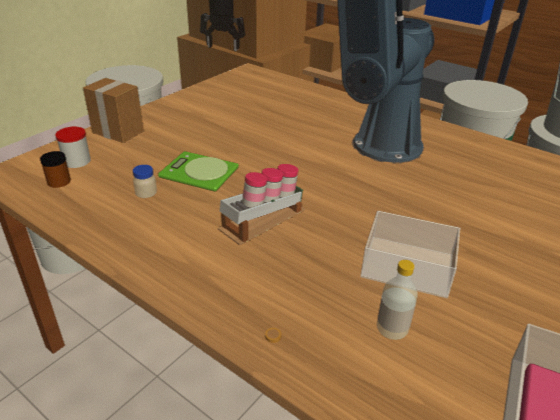

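Top view: front lid is near (292,234), the row runs up to (300,192), and the scale plate is near (391,233). The scene view agrees, with the lane between the scale and the clear box. I'll localise both coarsely.

```bash
cat > h.py <<'E'
from bench import ctrl
import cv2,numpy as np
from scipy.spatial.transform import Rotation as R
def project(n,P,p=None):
    p=p or ctrl.camera_params(n);f=210/np.tan(np.radians(p["fovy"])/2)
    c=(p["view"]@np.append(P,1))[:3];return np.array([p["cx"]+f*c[0]/-c[2],p["cy"]-f*c[1]/-c[2]])
def ray(p,uv):
    f=210/np.tan(np.radians(p["fovy"])/2);V=np.array(p["view"]);Rm=V[:3,:3]
    d=Rm.T@np.array([(uv[0]-p["cx"])/f,-(uv[1]-p["cy"])/f,-1]);return -Rm.T@V[:3,3],d
def onz(p,uv,z):
    o,d=ray(p,uv);return o+d*(z-o[2])/d[2]
def tri(ps,uvs):
    A=np.zeros((3,3));b=np.zeros(3)
    for p,u in zip(ps,uvs):
        o,d=ray(p,u);d/=np.linalg.norm(d);M=np.eye(3)-np.outer(d,d);A+=M;b+=M@o
    return np.linalg.solve(A,b)
def blobs(im,lo,hi,amin=60):
    m=cv2.inRange(cv2.cvtColor(im,cv2.COLOR_BGR2HSV),lo,hi)
    c,_=cv2.findContours(m,cv2.RETR_EXTERNAL,cv2.CHAIN_APPROX_NONE)
    return [k for k in c if cv2.contourArea(k)>amin]
def pose():
    o=ctrl.get_obs();q=o["eef_rot"];return o,np.array(o["eef_pos"]),R.from_quat([q[1],q[2],q[3],q[0]])
E
python3 - <<'E'
from h import *
im=cv2.imread("pics/top0.png");p=ctrl.camera_params("top")
for nm,lo,hi in(("pink",(160,150,100),(179,255,255)),("green",(40,100,60),(75,255,255)),("pale",(38,30,120),(75,130,255))):
    for k in blobs(im,lo,hi):
        r=cv2.minAreaRect(k);print(nm,cv2.contourArea(k),np.round(r[0],1),np.round(r[1],1),round(r[2],1),np.round(onz(p,r[0],{"pink":.13,"green":.016,"pale":.024}[nm]),3))
m=cv2.inRange(cv2.cvtColor(im,cv2.COLOR_BGR2HSV),(160,120,90),(179,255,255))[170:260,270:330]
print(*["".join("#" if x else "." for x in r) for r in m[8:78:1,5:50]],sep="\n")
E
```

```text
pink 907.5 [296.2 213. ] [20.  61.9] 10.3 [ 0.543 -0.052  0.13 ]
green 3353.0 [398.9 230.7] [52.9 67.2] 75.1 [ 0.513 -0.346  0.016]
pale 942.5 [391.4 232.9] [41.  42.7] 14.0 [ 0.506 -0.323  0.024]
.............................................
.............................................
.............................................
.............................................
........................###..................
.....................#########...............
...................#############.............
..................###############............
.................#################...........
.................##################..........
................###################..........
................###################..........
................####################.........
...............#####################.........
...............#####################.........
...............#####################.........
...............#####################.........
...............####################..........
...............####################..........
................#############
[... 1616 characters left out ...]
..........
........####################.................
........####################.................
........####################.................
........####################.................
........####################.................
........####################.................
.........##################..................
..........#################..................
..........################...................
............#############....................
.............###########.....................
................####.........................
.............................................
.............................................
.............................................
```

```bash
python3 - <<'E'
from h import *
p=ctrl.camera_params("top")
f=onz(p,(292.6,234),.1211);b=onz(p,(300.1,192.2),.1383);d=(b-f)[:2];yaw=np.arctan2(d[1],d[0])
print("front lid",f,"back",b,"span",np.linalg.norm(d),"expect .1066 yaw",yaw)
u=np.array([np.cos(yaw),np.sin(yaw)]);print("rack origin",f[:2]+.0115*u)
o,P,r=pose();print(P,r.as_matrix().round(3).tolist())
w=ctrl.camera_params("wrist");V=np.array(w["view"]);c=-V[:3,:3].T@V[:3,3]
print("cam in tool",r.inv().apply(c-P).round(4),"look in tool",r.inv().apply(-V[2,:3]).round(3),"right in tool",r.inv().apply(V[0,:3]).round(3),w["fovy"],w["cx"],w["cy"])
E
```

```text
front lid [ 0.48986865 -0.04396605  0.1211    ] back [ 0.59590483 -0.06109805  0.1383    ] span 0.10741125028274218 expect .1066 yaw -0.1601832828345128
rack origin [ 0.50122143 -0.04580029]
[ 0.182913   -0.54460646  0.23046743] [[0.948, 0.318, -0.0], [0.318, -0.948, 0.002], [0.0, -0.002, -1.0]]
cam in tool [ 0.0723 -0.0003 -0.1425] look in tool [-0.284  0.001  0.959] right in tool [-0.     1.    -0.001] 59.94310704392736 282.38033243725624 211.48067830706168
```

```bash
cat >> h.py <<'E'
def frame(yaw,tilt=.16):
    u=np.array([np.cos(yaw),np.sin(yaw),0]);z=np.array([0,0,1.])
    X=np.cos(tilt)*u+np.sin(tilt)*z;Z=np.sin(tilt)*u-np.cos(tilt)*z
    return R.from_matrix(np.c_[X,np.cross(Z,X),Z])
def rel(P,T,P0=None,R0=None):
    """shift and turn in current tool axes"""
    _,p,r=pose();p=p if P0 is None else P0;r=r if R0 is None else R0
    print("shift",r.inv().apply(np.array(P)-p).round(4),"turn",(r.inv()*T).as_rotvec().round(4))
E
python3 - <<'E'
from h import *
T=frame(-.16);a=-T.as_matrix()[:,2]
P=np.array([.5012,-.0458,.05])+a*.152;print(P);rel(P,T)
E
```

```text
[ 0.47729294 -0.04194189  0.20005855]
shift [ 0.439  -0.3828  0.0312] turn [-0.0403  0.1569  0.4826]
```

Units first: shifts go in shares of 0.75 m and turns go in shares of pi rad. So 0.439 m / 0.75 = 0.5853, -0.383 m / 0.75 = -0.5107, 0.483 rad / 3.1416 = 0.1537.

Emit:
jog_arm(
  motion=[
    [0.5853, -0.5107, 0.0413, -0.0127, 0.05, 0.1537, 1],
    [0.5853, -0.5107, 0.0413, -0.0127, 0.05, 0.1537, 1],
    [0.5853, -0.5107, 0.0413, -0.0127, 0.05, 0.1537, 1],
    [0.5853, -0.5107, 0.0413, -0.0127, 0.05, 0.1537, 1],
    [0.5853, -0.5107, 0.0413, -0.0127, 0.05, 0.1537, 1],
    [0.5853, -0.5107, 0.0413, -0.0127, 0.05, 0.1537, 1],
    [0.5853, -0.5107, 0.0413, -0.0127, 0.05, 0.1537, 1],
    [0.5853, -0.5107, 0.0413, -0.0127, 0.05, 0.1537, 1],
    [0.5853, -0.5107, 0.0413, -0.0127, 0.05, 0.1537, 1],
    [0.5853, -0.5107, 0.0413, -0.0127, 0.05, 0.1537, 1],
  ],
)

```text
time_s: 1.35
eef_pos: [0.4778, -0.0389, 0.1998]
eef_rot: [0.006, 0.994, -0.078, 0.08]
wrist_force: [-0.7, -0.1, 0.6]
opening: 0.997
grasp_force: 0.0
```

Emit:
jog_arm(
  motion=[
    [0, 0, 0, 0, 0, 0, 1],
    [0, 0, 0, 0, 0, 0, 1],
  ],
)

```text
time_s: 1.6
eef_pos: [0.4768, -0.0429, 0.2001]
eef_rot: [0.007, 0.994, -0.08, 0.079]
wrist_force: [-1.1, -0.1, 0.2]
opening: 0.999
grasp_force: 0.0
```

```bash
python3 - <<'E'
from h import *
p=ctrl.camera_params("wrist");im=ctrl.camera("wrist");cv2.imwrite("pics/w1.png",im)
o,P,r=pose();print(P,r.as_matrix().round(3).tolist())
np.save("w1.npy",p,allow_pickle=True)
rel([.4773,-.0419,.2],frame(-.16))
for k in blobs(im,(160,120,90),(179,255,255),300):print(cv2.contourArea(k),cv2.boundingRect(k))
E
```

```text
[ 0.47683718 -0.04325321  0.20016024] [[0.974, -0.161, 0.157], [-0.159, -0.987, -0.027], [0.159, 0.001, -0.987]]
shift [ 0.0002 -0.0014  0.0002] turn [ 0.0016 -0.     -0.0013]
18051.5 (236, 0, 95, 259)
```

View pics/w1.png

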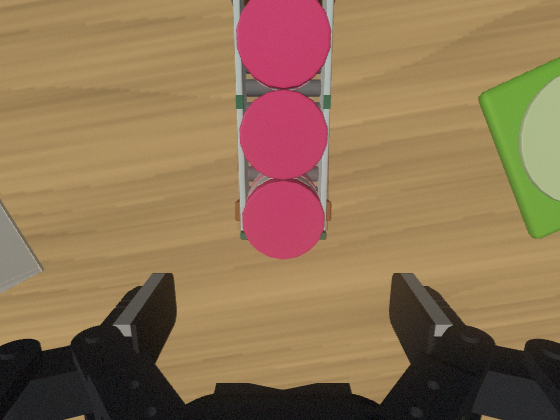

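The wrist view shows the three lids in line, at about (284,218), (284,134) and (284,39). The fingers straddle the lane evenly. Next I'll fit each lid and refine the pose.

```bash
python3 - <<'E'
from h import *
im=cv2.imread("pics/w1.png");p=np.load("w1.npy",allow_pickle=True).item()
m=cv2.inRange(cv2.cvtColor(im,cv2.COLOR_BGR2HSV),(160,150,120),(179,255,255))
L=[]
for (v0,v1,z) in((182,262,.1211),(95,172,.1297),(0,80,.1383)):
    c=max(cv2.findContours(np.ascontiguousarray(m[v0:v1]),0,cv2.CHAIN_APPROX_NONE)[0],key=cv2.contourArea)[:,0].astype(float)+[0,v0]
    c=c[(c[:,1]>v0+2)&(c[:,1]<v1-3)]
    # back-project the rim to the tilted lid plane (slope direction yaw -.16), fit a circle there
    a=-frame(-.16).as_matrix()[:,2];q=onz(p,(284,(v0+v1)/2),z);q0=np.array([.490,-.044,.1211])
    W=[];B=frame(-.16).as_matrix()
    for uv in c:
        o,d=ray(p,uv);W.append((o+d*((q0-o)@a)/(d@a)-q0)@B[:,:2])
    W=np.array(W);A=np.c_[2*W,np.ones(len(W))];s=np.linalg.lstsq(A,(W**2).sum(1),rcond=None)[0]
    C=q0+B[:,:2]@s[:2];L.append(C);print(C.round(4),"dia",2*np.sqrt(s[2]+s[:2]@s[:2]))
d=L[2]-L[0];print("spacing",np.linalg.norm(d)/2,"yaw",np.arctan2(d[1],d[0]))
base=L[0]-.072*a;print("base",base)
# scale in top
im=cv2.imread("pics/top0.png");pt=ctrl.camera_params("top")
print("plate top",onz(pt,(391.4,232.9),.024),"scale",onz(pt,(398.9,230.7),.016))
E
```

```text
[ 0.49   -0.0452  0.1211] dia 0.05195714944743439
[ 0.5419 -0.0539  0.1296] dia 0.051640654448001415
[ 0.594  -0.0623  0.1381] dia 0.051791644314342584
spacing 0.05340142521334996 yaw -0.16235182246646007
base [ 0.501285   -0.04704879  0.05004476]
plate top [ 0.50542872 -0.32295728  0.024     ] scale [ 0.51270678 -0.3463987   0.016     ]
```

```bash
python3 - <<'E'
from h import *
T=frame(-.161);a=-T.as_matrix()[:,2];P=np.array([.5013,-.047,.05])+a*.024;rel(P,T)
E
```

```text
shift [ 0.0005 -0.0004  0.1282] turn [ 0.0015 -0.     -0.0003]
```

Scaled: 0.128 m / 0.75 = 0.1707, 0.12 m / 0.75 = 0.16.

Emit:
jog_arm(
  motion=[
    [0, 0, 0.0667, 0, 0, 0, 1],
    [0, 0, 0.1267, 0, 0, 0, 1],
    [0, 0, 0.16, 0, 0, 0, 1],
    [0, 0, 0.1707, 0, 0, 0, 1],
    [0, 0, 0.1707, 0, 0, 0, 1],
    [0, 0, 0.1707, 0, 0, 0, 0.3],
    [0, 0, 0.1707, 0, 0, 0, 0.3],
    [0, 0, 0.1707, 0, 0, 0, 0.3],
    [0, 0, 0.1707, 0, 0, 0, 0.3],
    [0, 0, 0.1707, 0, 0, 0, 0.3],
  ],
)

```text
time_s: 2.9
eef_pos: [0.4985, -0.0459, 0.0756]
eef_rot: [0.007, 0.993, -0.08, 0.081]
wrist_force: [-1.7, 0.1, 6.4]
opening: 0.616
grasp_force: 61.7
```

Emit:
jog_arm(
  motion=[
    [0, 0, 0, 0, 0, 0, 0.3],
    [0, 0, 0, 0, 0, 0, 0.3],
  ],
)

```text
time_s: 3.15
eef_pos: [0.4985, -0.0459, 0.0755]
eef_rot: [0.007, 0.993, -0.08, 0.081]
wrist_force: [-1.9, -0.1, 5.5]
opening: 0.622
grasp_force: 61.7
```

Scaled: -0.14 m / 0.75 = -0.1867, -0.12 m / 0.75 = -0.16.

Emit:
jog_arm(
  motion=[
    [0, 0, -0.0133, 0, 0, 0, 0.3],
    [0, 0, -0.0333, 0, 0, 0, 0.3],
    [0, 0, -0.0533, 0, 0, 0, 0.3],
    [0, 0, -0.0733, 0, 0, 0, 0.3],
    [0, 0, -0.0933, 0, 0, 0, 0.3],
    [0, 0, -0.1133, 0, 0, 0, 0.3],
    [0, 0, -0.1333, 0, 0, 0, 0.3],
    [0, 0, -0.16, 0, 0, 0, 0.3],
    [0, 0, -0.1867, 0, 0, 0, 0.3],
    [0, 0, -0.1867, 0, 0, 0, 0.3],
  ],
)

```text
time_s: 4.4
eef_pos: [0.4765, -0.0424, 0.2143]
eef_rot: [0.008, 0.993, -0.08, 0.082]
wrist_force: [0.4, 0.0, -2.3]
opening: 0.624
grasp_force: 63.9
```

Emit:
jog_arm(
  motion=[
    [0, 0, 0, 0, 0, 0, 0.3],
    [0, 0, 0, 0, 0, 0, 0.3],
    [0, 0, 0, 0, 0, 0, 0.3],
    [0, 0, 0, 0, 0, 0, 0.3],
    [0, 0, 0, 0, 0, 0, 0.3],
  ],
)

```text
time_s: 5.03
eef_pos: [0.4753, -0.042, 0.212]
eef_rot: [0.007, 0.994, -0.08, 0.08]
wrist_force: [-0.2, -0.1, -2.2]
opening: 0.621
grasp_force: 63.9
```

```bash
python3 - <<'E'
from h import *
p=ctrl.camera_params("wrist");im=ctrl.camera("wrist");s=ctrl.camera("scene")
v=np.hstack([im,cv2.resize(s[120:260,180:330],None,fx=3,fy=3)]);v=cv2.resize(v,(800,int(v.shape[0]*800/v.shape[1])));cv2.imwrite("pics/w2.png",v)
o,P,r=pose();print(P,o["wrist_force"])
rel([.5054,-.323,.16],frame(-.161,0))
E
```

```text
[ 0.47540143 -0.04203818  0.21208707] [-0.15934483 -0.05175434 -2.89345455]
shift [0.0651 0.2725 0.0636] turn [ 0.0011 -0.1604  0.0007]
```

View pics/w2.png

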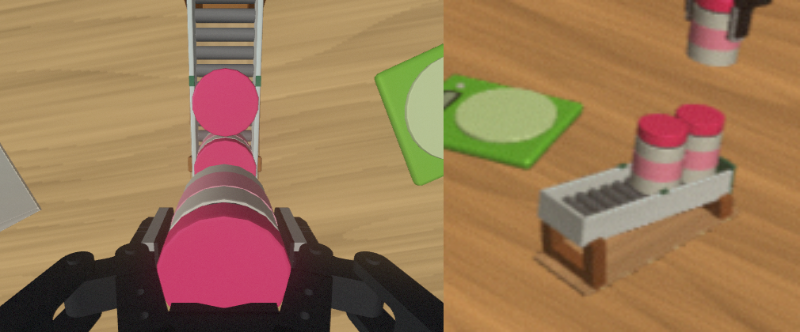

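The tub is gripped and clear, and the other two have rolled down to the stop. I'll move over the plate and turn the tub upright.

Scaled: 0.2725 m / 0.75 = 0.3633, 0.065 m / 0.75 = 0.0867, -0.16 rad / 3.1416 = -0.0509.

Emit:
jog_arm(
  motion=[
    [0.0867, 0.3633, 0.0853, 0.0003, -0.0509, 0.0003, 0.3],
    [0.0867, 0.3633, 0.0853, 0.0003, -0.0509, 0.0003, 0.3],
    [0.0867, 0.3633, 0.0853, 0.0003, -0.0509, 0.0003, 0.3],
    [0.0867, 0.3633, 0.0853, 0.0003, -0.0509, 0.0003, 0.3],
    [0.0867, 0.3633, 0.0853, 0.0003, -0.0509, 0.0003, 0.3],
    [0.0867, 0.3633, 0.0853, 0.0003, -0.0509, 0.0003, 0.3],
    [0.0867, 0.3633, 0.0853, 0.0003, -0.0509, 0.0003, 0.3],
    [0.0867, 0.3633, 0.0853, 0.0003, -0.0509, 0.0003, 0.3],
    [0.0867, 0.3633, 0.0853, 0.0003, -0.0509, 0.0003, 0.3],
    [0.0867, 0.3633, 0.0853, 0.0003, -0.0509, 0.0003, 0.3],
  ],
)

```text
time_s: 6.38
eef_pos: [0.5056, -0.3224, 0.16]
eef_rot: [0.0, 0.997, -0.08, 0.0]
wrist_force: [-0.6, -0.1, -1.2]
opening: 0.621
grasp_force: 64.3
```

```bash
python3 - <<'E'
from h import *
im=ctrl.camera("wrist");s=ctrl.camera("scene");v=np.hstack([im,cv2.resize(s[80:220,100:287],(560,420))]);v=cv2.resize(v,(800,300));cv2.imwrite("pics/w3.png",v)
o,P,r=pose();print(P,r.as_matrix()[:,2].round(4));rel([.5054,-.323,.05],frame(-.161,0))
E
```

```text
[ 0.50548147 -0.32268167  0.15991387] [ 7.e-04 -4.e-04 -1.e+00]
shift [-1.000e-04  3.000e-04  1.099e-01] turn [ 0.0003 -0.0007  0.0003]
```

View pics/w3.png

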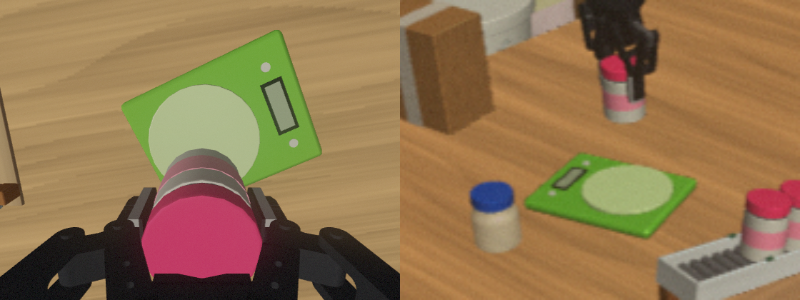

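The tub hangs upright and is centred left-right over the plate. I'll lower to just above it, then ease down to contact.

Scaled: 0.105 m / 0.75 = 0.14, 0.103 m / 0.75 = 0.1373.

Emit:
jog_arm(
  motion=[
    [0, 0, 0.0533, 0, 0, 0, 0.3],
    [0, 0, 0.1, 0, 0, 0, 0.3],
    [0, 0, 0.1267, 0, 0, 0, 0.3],
    [0, 0, 0.1373, 0, 0, 0, 0.3],
    [0, 0, 0.14, 0, 0, 0, 0.3],
    [0, 0, 0.14, 0, 0, 0, 0.3],
    [0, 0, 0.14, 0, 0, 0, 0.3],
  ],
)

```text
time_s: 7.35
eef_pos: [0.506, -0.3236, 0.0558]
eef_rot: [0.001, 0.997, -0.081, 0.001]
wrist_force: [-0.3, -0.8, -2.7]
opening: 0.62
grasp_force: 64.3
```

Emit:
jog_arm(
  motion=[
    [0, 0, 0.0013, 0, 0, 0, 0.3],
    [0, 0, 0.0027, 0, 0, 0, 0.3],
    [0, 0, 0.004, 0, 0, 0, 0.3],
    [0, 0, 0.004, 0, 0, 0, 0.3],
  ],
)

```text
time_s: 7.85
eef_pos: [0.5053, -0.3229, 0.0515]
eef_rot: [-0.0, 0.997, -0.081, 0.0]
wrist_force: [0.6, 0.1, -2.6]
opening: 0.621
grasp_force: 64.3
```

Scaled: 0.001 m / 0.75 = 0.0013, 0.0005 m / 0.75 = 0.0007.

Emit:
jog_arm(
  motion=[
    [0, 0, 0.0007, 0, 0, 0, 0.3],
    [0, 0, 0.0013, 0, 0, 0, 0.3],
    [0, 0, 0.0013, 0, 0, 0, 0.3],
  ],
)

```text
time_s: 8.22
eef_pos: [0.5053, -0.323, 0.0506]
eef_rot: [0.0, 0.997, -0.081, 0.0]
wrist_force: [-0.6, -0.1, -1.9]
opening: 0.616
grasp_force: 64.3
```

Emit:
jog_arm(
  motion=[
    [0, 0, 0.0007, 0, 0, 0, 0.3],
    [0, 0, 0.0013, 0, 0, 0, 0.3],
    [0, 0, 0.0013, 0, 0, 0, 0.3],
  ],
)

```text
time_s: 8.6
eef_pos: [0.5054, -0.323, 0.0499]
eef_rot: [0.0, 0.997, -0.081, 0.0]
wrist_force: [-1.3, -0.3, 0.0]
opening: 0.621
grasp_force: 64.4
```

Scaled: 0.001 m / 0.75 = 0.0013, 0.0005 m / 0.75 = 0.0007.

Emit:
jog_arm(
  motion=[
    [0, 0, 0.0007, 0, 0, 0, 0.3],
    [0, 0, 0.0013, 0, 0, 0, 0.3],
    [0, 0, 0.0013, 0, 0, 0, 0.3],
  ],
)

```text
time_s: 8.98
eef_pos: [0.5055, -0.3231, 0.0498]
eef_rot: [0.0, 0.997, -0.08, 0.0]
wrist_force: [-3.4, 2.1, 7.9]
opening: 0.616
grasp_force: 65.3
```

Contact: the force went from -2.6 to +7.9 N. I'll back off the pressing slightly, open, and retreat straight up.

Scaled: -0.0007 m / 0.75 = -0.0009.

Emit:
jog_arm(
  motion=[
    [0, 0, -0.0009, 0, 0, 0, 0.3],
    [0, 0, -0.0009, 0, 0, 0, 0.8],
    [0, 0, -0.0009, 0, 0, 0, 1],
    [0, 0, -0.0009, 0, 0, 0, 1],
    [0, 0, -0.0009, 0, 0, 0, 1],
    [0, 0, -0.0009, 0, 0, 0, 1],
  ],
)

```text
time_s: 9.72
eef_pos: [0.5054, -0.323, 0.0493]
eef_rot: [0.0, 0.997, -0.081, 0.0]
wrist_force: [0.1, 0.4, -0.4]
opening: 0.999
grasp_force: 0.0
```

Emit:
jog_arm(
  motion=[
    [0, 0, -0.0133, 0, 0, 0, 1],
    [0, 0, -0.04, 0, 0, 0, 1],
    [0, 0, -0.08, 0, 0, 0, 1],
    [0, 0, -0.1333, 0, 0, 0, 1],
    [0, 0, -0.1867, 0, 0, 0, 1],
    [-0.0667, 0, -0.24, 0, 0, 0, 1],
    [-0.1333, 0, -0.24, 0, 0, 0, 1],
    [-0.2, 0, -0.24, 0, 0, 0, 1],
    [-0.2, 0, -0.24, 0, 0, 0, 1],
    [-0.2, 0, -0.24, 0, 0, 0, 1],
  ],
)

```text
time_s: 10.98
eef_pos: [0.3579, -0.2996, 0.231]
eef_rot: [0.001, 0.997, -0.081, 0.001]
wrist_force: [0.9, -0.2, 0.3]
opening: 0.998
grasp_force: 0.0
```

```bash
python3 - <<'E'
from h import *
t=ctrl.camera("top");s=ctrl.camera("scene")
v=np.hstack([cv2.resize(t[140:275,260:440],(560,420)),cv2.resize(s[130:265,140:320],(560,420))]);cv2.imwrite("pics/e.png",cv2.resize(v,(800,300)))
p=ctrl.camera_params("top")
for k in blobs(t,(160,150,100),(179,255,255)):
    r=cv2.minAreaRect(k);print(np.round(r[0],1),np.round(r[1],1),onz(p,r[0],.096).round(4))
E
```

```text
[397.5 231.5] [19. 19.] [ 0.5036 -0.3195  0.096 ]
[294.3 223.2] [20.  41.1] [ 0.5201 -0.0486  0.096 ]
```

View pics/e.png

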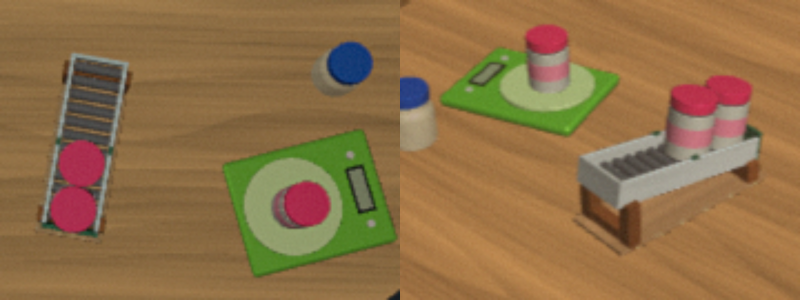

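The tub stands upright within 4 mm of the plate's centre. The other two tubs rest at the stop and the arm is clear.

Emit:
jog_arm(
  motion=[
    [0, 0, 0, 0, 0, 0, 1],
    [0, 0, 0, 0, 0, 0, 1],
  ],
  lines="1,1",
)

```text
time_s: 11.32
```

```bash
python3 -c "from bench import ctrl;print(ctrl.hand_in())"
```

```text
the job is handed in; nothing more can be done
None
```

I set the front tub upright on the scale plate, about 4 mm from its centre, and let go; the other two tubs rolled forward to the stop, and I handed the job in at about 11.3 s of the 35 s allowed.

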